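Unhook the scraper block and clear the sanding plate

ROBOT

A 6-joint arm with a two-finger parallel gripper is mounted at the origin on the work surface. World frame = base frame: x ahead of the robot, y to its left, z up, the work surface at z = 0. Lengths are in m, angles in rad, forces in N, time in s.
With the tool pointing down it reaches from about 0.35 to 0.925 m from the base axis. Payload 6.4 kg.
Tool frame: the origin (TCP) lies at the very end of the fingers, on their centre line; the grasp point (between the pads) lies 19 mm behind it; y points along the fingers, z is the direction in which the jaws open and shut, and the axes are right-handed (so a half turn about y gives the same grasp; the last joint's range is limited). The gripper opens to 85 mm and grips with 20 to 120 N. Pads are 22 mm wide; open, the fingers measure 114 mm over their backs; the gripper's body (76 mm by 85 mm) begins 54 mm behind the grasp point. The pads swing forward as they close: fully open they stand 13 mm farther back than shut.
Start: joints at [1.086, 0.245, 1.558, -0, 1.339, -0.174], TCP at [0.199, 0.619, 0.231] pointing down, gripper open.
Joint ranges: [-3.13, 3.13], [-1.02, 2.26], [0.13, 2.54], [-0.95, 4.09], [0.21, 2.88], [-2.74, 2.74]. Speed limits (rad/s): [2.57, 2.57, 3.14, 3.14, 3.14, 3.14].

INTERFACE

Orientations are given as a unit quaternion [w, x, y, z].
In Python, from rig import arm, optics, order gives the robot as it stands. Calls block until the motion is done:
- arm.reach(position, orientation): joint-space move of the TCP to a pose.
- arm.move_straight(position, feed=0.15, attitude=None, force_limit=None): straight line of the TCP; attitude=None keeps the orientation; feed is the mean speed in m/s. With force_limit (N) it stops when the force on the tool has changed by that much, and returns True; else False.
- arm.goto_joints(angles): joint-space move.
- arm.gripper_to(opening, f_grip=None): opening from 0.0 (shut) to 1.0 (fully open); f_grip is the grip in N (None keeps the last); returns when the fingers have stopped.
- arm.dwell(seconds).
- arm.inverse_kinematics(position, orientation): joint angles nearest the present ones, or None.
- optics.read_camera(name): name is "side" or "top"; returns a dict with "color" (384x512x3 uint8, red, green, blue), "fx", "fy", "cx", "cy" (pixels), "k1" (the pictures are not rectified: a ray, as slopes to the right and down, at radius r is drawn at 1 + k1 r^2 times it, then the intrinsics apply), "R" (3x3) and "t" (3): a world point X has camera coordinates R X + t. Camera axes: x right, y down, z forward; pixel columns grow to the right and rows downward; lengths in m; the calibration is good to about 2 mm. A picture is of the moment at which its call begins. There is no depth.
A pose or a line that the arm cannot do raises arm.Unreachable and nothing moves.
- order.job_done(): hands the job in, once; it reports no verdict.
Readings, each from a call of its own:
- arm.read_time_s(): time.
- arm.read_q(): joint angles.
- arm.read_joint_vel(): joint speeds.
- arm.read_tau(): joint torques, N m.
- arm.read_tool_pos(): TCP position.
- arm.read_eef_rot(): TCP orientation.
- arm.read_force(): force on the tool from outside, world axes, zero at the start.
- arm.read_wrist_torque(): the same for the moment, N m.
- arm.read_grip_width(): opening from 0.0 (shut) to 1.0 (fully open).
Only numpy, scipy, OpenCV 4.12 (cv2) and the standard library are available. Lean on these libraries where they do the work, as an engineer would, in place of code of your own. Each camera call takes 0.05 s, during which the arm holds its last target.

TASK

Take the scraper block off its safety hook: lift it so that its own wire bail presses the sprung keeper up, and draw it out over the hook's point without forcing the hook. With the scraper block, not the fingers, push all four offcuts off the far edge of the sanding plate into the chip tray that hangs there. Then leave the scraper block standing upright on its foot on the cleared plate, and do not disturb the glue bottle, the wax tin or the cork block.

Things in the scene. Friction and masses are not known exactly. Their poses are not given: they have to be found in the camera images.
- hook_post: Grey square steel upright, 25 x 25 mm, 346 mm tall, on a 110 x 90 mm foot plate bolted to the bench; fixed. A J hook is bolted to its front, 12 mm wide. Origin on the bench under the upright (its axis 2.5 mm to -x); the hook points along its -x (towards the robot's side of the bench, turned to its right), z up.
- hook_seat (a point): Lowest point of the hook's bight, where the bail's bar rests; axes as the upright. Bight inner radius 11 mm. The hook's point stands 11 to 19 mm in front of the seat (-x), its top 22 mm above the seat. The upright's front face is 29 mm behind the seat and rises 134 mm above it, so a gripper has no room straight above.
- keeper (a joint): Sprung strap shutting the hook's mouth, hinged 16 mm behind and 44 mm above the seat, sloping down forward to just over the point, nose 29 mm in front of the seat. 0 rad shut, 0.9 stop; 2 N at the nose starts it, 4 to 6 N half open; shuts itself. A bar raised straight up meets it after 25 mm, jams after 40; raised 28 to 34 mm it clears the point and comes out forward (-x), lifting the strap.
- keeper_nose (a point): Lower bend of the keeper strap near its free end, 22 mm in front of the seat when shut.
- scraper_grip (a point): Centre of the scraper's upright hardwood grip block, 24 (x) x 46 (y) x 80 (z) mm: take it across y. z up, y along the foot. Foot 32 (x) x 150 (y) x 22 mm high, its flat underside 62 mm below this point; wire bail above. 162 mm tall in all, about 0.22 kg. It hangs freely by its bail with hook and keeper right above: reach in from the front with the tool leaning.
- scraper_bail (a point): Middle of the bail's cross bar (7 mm steel rod along the scraper's y, 26 mm straight, 31 mm inside width), 96 mm above scraper_grip; the bar's centre rests 3.5 mm above hook_seat.
- sanding_table: Bench sanding table, fixed: grey extraction box with a perforated aluminium plate on top, plate 244 mm (x) by 264 mm (y), and a steel chip tray on its far (+x) side. Origin on the bench under the plate's centre. The plate's top is 85 mm above the bench; lips 3 mm thick and 10 mm high stand on its near (-x) and both y edges; the far edge at x = +122 mm is open.
- plate (a point): Centre of the plate's top surface, axes of the sanding table.
- tray (a point): Centre of the chip tray's floor, 181 mm beyond the plate's centre along the table's +x and 82 mm below the plate's top; open tray 112 x 258 mm inside, rim 56 mm above the bench, directly beyond the plate's far edge.
- offcut_a_c (a point): Centre of a loose wooden offcut 36 x 22 x 16 mm lying on the plate, about 10 g.
- offcut_b_c (a point): Centre of a loose wooden offcut 30 x 26 x 18 mm lying on the plate, about 11 g.
- offcut_c_c (a point): Centre of a loose wooden offcut 38 x 18 x 14 mm lying on the plate, about 10 g.
- offcut_d_c (a point): Centre of a loose stepped wooden offcut 34 x 24 x 18 mm lying on the plate, about 11 g.
- glue_bottle_c (a point): Centre of a white glue bottle, 64 mm across, 190 mm tall, standing on the bench: leave it alone.
- wax_tin_c (a point): Centre of a flat wax tin, 76 mm across, 45 mm tall, on the bench: leave it alone.
- cork_block_c (a point): Centre of a cork sanding block 95 x 55 x 32 mm lying on the bench: leave it alone.
Mind the look-alikes: they are no part of the job. Of the things that look like the part that bears scraper_grip, the smaller one is meant.

How it is judged:
On the way, in this order (a step that is already met when the one before it is completed fails the run):
1. the bail, still within the hook, presses the keeper open by at least 0.15 rad, no finger touching the hook or keeper (value of joint keeper above 0.15 rad and distance between scraper_bail and hook_seat below 0.055 m and z of scraper_bail in the frame of hook_seat above 0.012 m and contact force between the fingers and hook_post below 0.5 N), for 0.05 s.
2. the scraper is off the hook and the keeper has shut again (distance between scraper_bail and hook_seat above 0.07 m and value of joint keeper below 0.08 rad), for 0.2 s.
3. all four offcuts are in the chip tray (x of offcut_a_c in the frame of plate between 0.122 and 0.24 m and y of offcut_a_c in the frame of plate between -0.132 and 0.132 m and z of each of offcut_a_c, offcut_b_c, offcut_c_c, offcut_d_c in the frame of plate below -0.01 m and x of offcut_b_c in the frame of plate between 0.122 and 0.24 m and y of offcut_b_c in the frame of plate between -0.132 and 0.132 m and x of offcut_c_c in the frame of plate between 0.122 and 0.24 m and y of offcut_c_c in the frame of plate between -0.132 and 0.132 m and x of offcut_d_c in the frame of plate between 0.122 and 0.24 m and y of offcut_d_c in the frame of plate between -0.132 and 0.132 m), for 0.2 s.
At the end, for the whole second after the job is handed in: All four offcuts lie in the chip tray (centres inside its walls, at least 10 mm below the plate's top); the scraper block stands released and at rest on its foot on the plate, upright within 0.1 rad, its grip centre 57 to 67 mm above the plate and over the plate; the keeper is shut (under 0.08 rad) (all of step 3 and angle between scraper_grip's own z axis and vertical below 0.1 rad and z of scraper_grip in the frame of plate between 0.057 and 0.067 m and x of scraper_grip in the frame of plate between -0.12 and 0.12 m and y of scraper_grip in the frame of plate between -0.13 and 0.13 m and linear speed of scraper below 0.02 m/s and value of joint keeper below 0.08 rad); the robot touches nothing.
It fails at once if the hook or keeper is forced: more than 30 N between the scraper and the hook (contact force between scraper and hook_post above 30 N).
It fails at once if an offcut is pushed with the fingers (contact force between the fingers and offcut_a above 0.5 N or contact force between the fingers and offcut_b above 0.5 N or contact force between the fingers and offcut_c above 0.5 N or contact force between the fingers and offcut_d above 0.5 N).
It fails at once if a bystander is moved by more than 30 mm (distance of any of glue_bottle_c, wax_tin_c, cork_block_c from where it was at the start of the episode above 0.03 m).
It also fails if it takes over 54 s, if anything falls off the work surface, if the arm or the gripper's body presses on something with over 40 N, if the wrist force passes 120 N, or if a joint passes its speed limit or range.

## Working session

There is one attempt and no reset: what is moved stays moved. The work goes in short steps, each a Python script; the robot and the scene stay as the last script left them, time stands still between calls to the robot, and variables do not carry over. Pictures are saved under pics/ and viewed, and the job is handed in when it is done.

```bash
ls; mkdir -p pics
python3 - <<'E'
from rig import arm, optics, order
import cv2, numpy as np
for n in("side","top"):
    d=optics.read_camera(n); cv2.imwrite(f"pics/{n}0.png",cv2.resize(d["color"][:,:,::-1],(800,600),interpolation=cv2.INTER_CUBIC)); cv2.imwrite(f"pics/raw_{n}0.png",d["color"][:,:,::-1])
    print(n,[d[k] for k in("fx","fy","cx","cy","k1")],d["R"],d["t"], -np.array(d["R"]).T@d["t"])
print(arm.read_time_s(),arm.read_tool_pos(),arm.read_eef_rot())
E
```

```text
pics
side [371.29167970532257, 371.29167970532257, 253.1830043953521, 191.0181458618334, -0.08745081157090251] [[ 0.95615609 -0.29187746  0.02393906]
 [-0.14750132 -0.55058605 -0.82164369]
 [ 0.25299979  0.78208858 -0.56949852]] [-0.50092186  0.24147548  0.82403099] [ 0.30609777 -0.65772     0.67968283]
top [350.6556179359928, 350.6556179359928, 256.18070255139077, 201.7474320047604, 0.03703009038580456] [[-3.42217852e-02 -9.99413892e-01  8.60879251e-04]
 [-9.77875479e-01  3.33063775e-02 -2.06519327e-01]
 [ 2.06369612e-01 -7.90929275e-03 -9.78442143e-01]] [0.04799036 0.5611798  0.93922149] [0.35657951 0.03669995 1.03482705]
0.1 [0.19853143 0.61840693 0.23028777] [-0.69799947  0.69917278 -0.10963083  0.10924852]
```

View pics/side0.png

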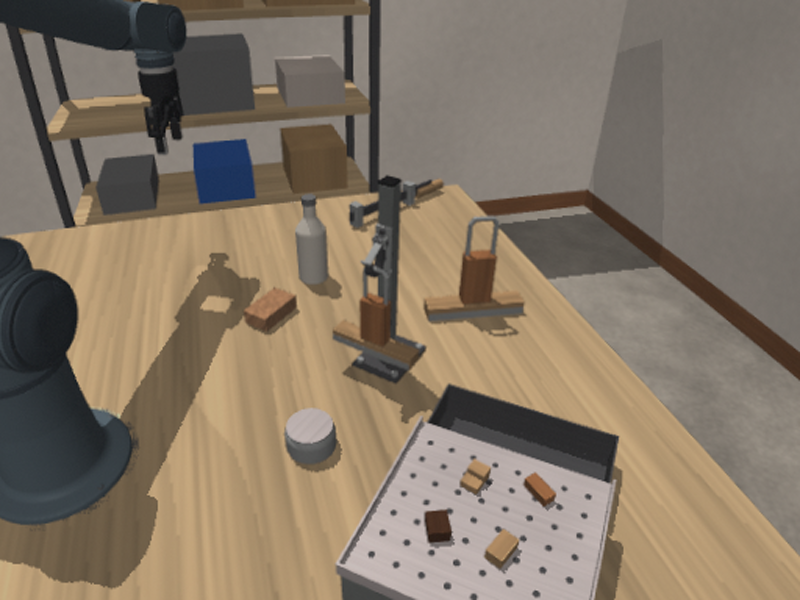

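View pics/top0.png

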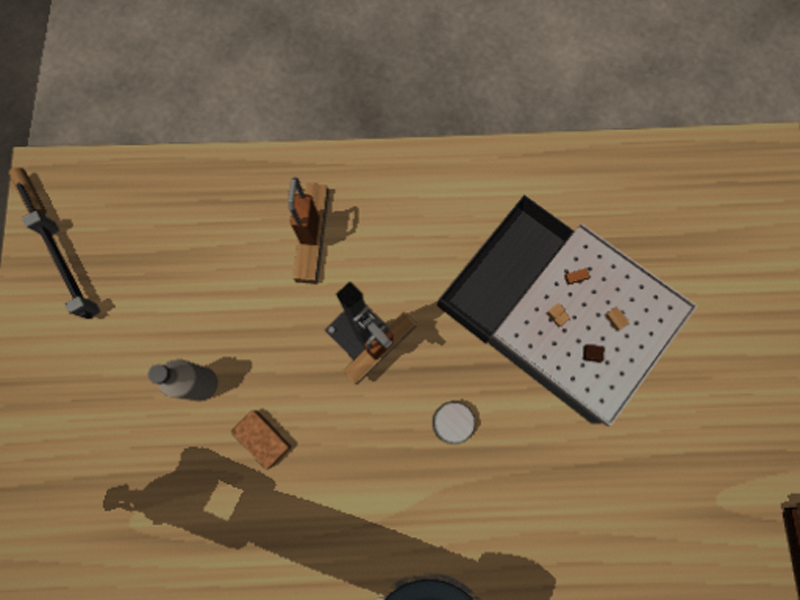

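```bash
cat > h.py <<'E'
import numpy as np, cv2
from rig import arm, optics, order
from scipy.spatial.transform import Rotation as Rn
def K(d): return np.array([[d["fx"],0,d["cx"]],[0,d["fy"],d["cy"]],[0,0,1.]])
def ray(d,uv):
    uv=np.array(uv,float).reshape(-1,1,2)
    p=cv2.undistortPoints(uv,K(d),np.array([d["k1"],0,0,0,0.]))[:,0]
    R=np.array(d["R"]);o=-R.T@np.array(d["t"])
    v=np.c_[p,np.ones(len(p))]@R
    return o,v/np.linalg.norm(v,axis=1)[:,None]
def onz(d,uv,z):
    o,v=ray(d,uv); return o+v*((z-o[2])/v[:,2])[:,None]
def tri(d1,p1,d2,p2):
    o1,v1=ray(d1,p1);o2,v2=ray(d2,p2);out=[]
    for a,b in zip(v1,v2):
        s=np.linalg.lstsq(np.c_[a,-b],o2-o1,rcond=None)[0]
        A=o1+s[0]*a;B=o2+s[1]*b; out.append(np.r_[(A+B)/2,np.linalg.norm(A-B)])
    return np.array(out)
def proj(d,X):
    X=np.array(X,float).reshape(-1,3)
    R=np.array(d["R"])
    return cv2.projectPoints(X,cv2.Rodrigues(R)[0],np.array(d["t"],float),K(d),np.array([d["k1"],0,0,0,0.]))[0][:,0]
def crop(d,box,name,s):
    x0,y0,x1,y1=box; c=d["color"][y0:y1,x0:x1,::-1]
    cv2.imwrite("pics/"+name,cv2.resize(np.ascontiguousarray(c),None,fx=s,fy=s,interpolation=cv2.INTER_CUBIC))
E
python3 - <<'E'
from h import *
import pickle
D={n:optics.read_camera(n) for n in("side","top")}
pickle.dump(D,open("D0.pkl","wb"))
crop(D["side"],(200,105,340,250),"s1.png",4.1)
crop(D["top"],(180,100,290,260),"t1.png",3.7)
crop(D["top"],(270,115,450,280),"t2.png",3.6)
E
```

```text
(no output)
```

View pics/s1.png

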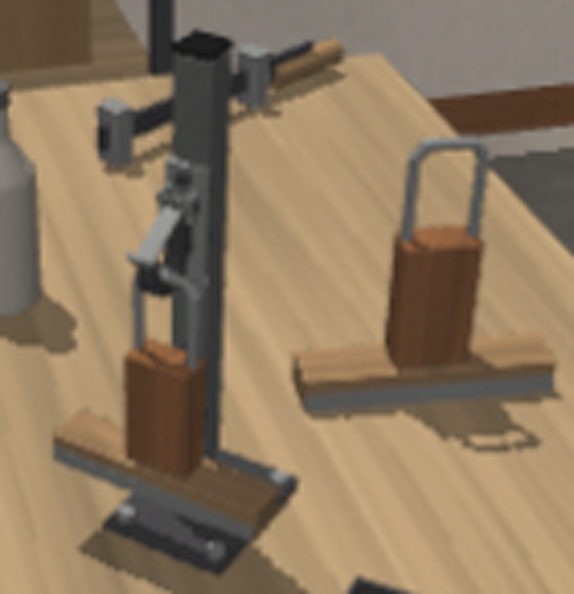

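View pics/t1.png

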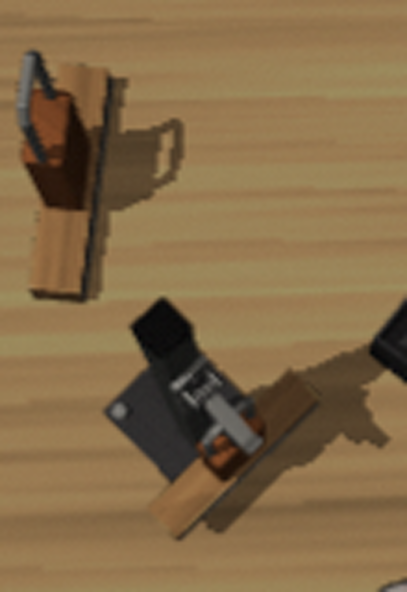

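View pics/t2.png

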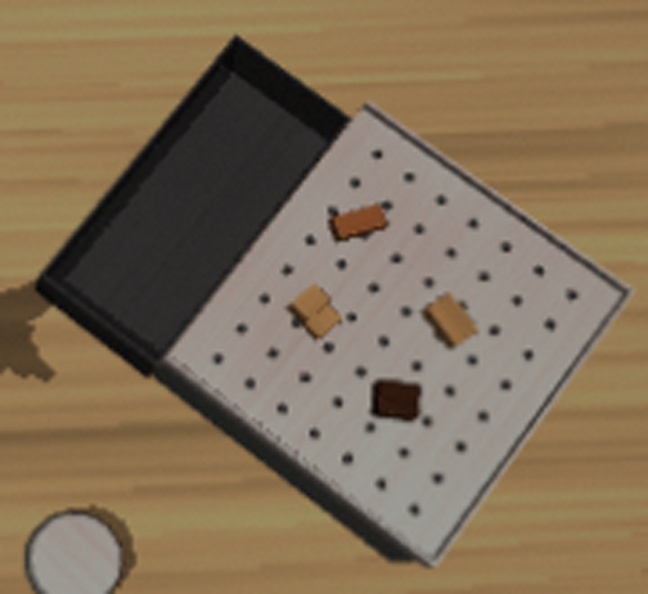

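Run:
```python
from h import *
import pickle
D=pickle.load(open("D0.pkl","rb")); T,S=D["top"],D["side"]
t1=lambda p: np.array(p)/3.7+[180,100]-0.0
t2=lambda p: np.array(p)/3.6+[270,115]
s1=lambda p: np.array(p)/4.1+[200,105]
np.set_printoptions(precision=4,suppress=True)
print("post top",onz(T,t1([[162,326]]),.346), onz(S,s1([[203,45]]),.346),tri(T,t1([[162,326]]),S,s1([[203,45]])))
pc=onz(T,t1([[163,298],[193,325],[131,325],[162,355]]),.346);print("post corners",pc)
far=onz(T,t2([[366,105],[163,358]]),.092);near=onz(T,t2([[632,291],[432,563]]),.095)
print("plate",far,near,np.linalg.norm(far[0]-far[1]),np.linalg.norm(near[0]-near[1]),np.linalg.norm(far[0]-near[0]))
print(np.r_[far,near].mean(0))
ft=onz(T,t1([[150,508],[180,540],[320,395],[288,370]]),.0795);print("foot top",ft,ft.mean(0),ft[[0,1]].mean(0)-ft[[2,3]].mean(0))
# side foot underside? grip top corners in side
print("foot side",onz(S,s1([[55,437],[83,405],[298,482],[250,523]]),.0795))
print("grip top", onz(T,t1([[232,460]]),.1595), onz(S,s1([[165,355]]),.1595))
off=t2([[358,222],[315,311],[450,320],[397,399]]);print("offs",onz(T,off,.101))
print("tin,bottle,cork",onz(T,np.array([[455,422],[160,372],[262,438]])*.64,.045))
```

```text
post top [[0.5323 0.0957 0.346 ]] [[0.5325 0.0846 0.346 ]] [[0.5348 0.0959 0.3407 0.0023]]
post corners [[0.5481 0.0949 0.346 ]
 [0.5323 0.0787 0.346 ]
 [0.5334 0.1126 0.346 ]
 [0.516  0.0959 0.346 ]]
plate [[ 0.7109 -0.3036  0.092 ]
 [ 0.5146 -0.1306  0.092 ]] [[ 0.5537 -0.4865  0.095 ]
 [ 0.357  -0.314   0.095 ]] 0.261632159101359 0.261626323893405 0.24122563864467578
[ 0.5341 -0.3087  0.0935]
foot top [[0.4625 0.1294 0.0795]
 [0.4383 0.1077 0.0795]
 [0.5429 0.0009 0.0795]
 [0.5629 0.0242 0.0795]] [0.5016 0.0655 0.0795] [-0.1025  0.106   0.    ]
foot side [[ 0.4444  0.103   0.0795]
 [ 0.4692  0.1317  0.0795]
 [ 0.5795  0.0194  0.0795]
 [ 0.539  -0.0092  0.0795]]
grip top [[0.4843 0.0655 0.1595]] [[0.5058 0.0625 0.1595]]
offs [[ 0.6135 -0.2849  0.101 ]
 [ 0.5452 -0.2458  0.101 ]
 [ 0.5348 -0.3458  0.101 ]
 [ 0.4765 -0.2999  0.101 ]]
tin,bottle,cork [[ 0.369  -0.0615  0.045 ]
 [ 0.476   0.4629  0.045 ]
 [ 0.3535  0.2789  0.045 ]]
```

```bash
cat >> h.py <<'E'
np.set_printoptions(precision=4,suppress=True)
def quat(yaw,lean,flip=1):
    u=np.array([np.cos(yaw),np.sin(yaw),0]); n=np.array([-np.sin(yaw),np.cos(yaw),0])*flip
    y=np.cos(lean)*u-np.sin(lean)*np.array([0,0,1]); x=np.cross(y,n)
    q=Rn.from_matrix(np.c_[x,y,n]).as_quat(); return np.r_[q[3],q[:3]], y
E
python3 - <<'E'
from h import *
import pickle
q=arm.read_eef_rot(); print(Rn.from_quat(np.r_[q[1:],q[0]]).as_matrix())
D=pickle.load(open("D0.pkl","rb")); T,S=D["top"],D["side"]
t1=lambda p: np.array(p)/3.7+[180,100]
s1=lambda p: np.array(p)/4.1+[200,105]
r=tri(T,t1([[180,540],[320,395],[150,508]]),S,s1([[55,437],[250,523],[83,405]]));print(r)
G=np.array([.503,.066,.1155]); P=np.array([.534,-.309,.085]); u=np.array([.657,.754,0])
for lean in(10,20,30,45):
  for f in (1,-1):
    qq,d=quat(np.radians(43.8),np.radians(lean),f); pq,pd=quat(np.radians(48.9),np.radians(lean),f)
    def ik(p,q):
        r=arm.inverse_kinematics(list(p),list(q)); return None if r is None else np.round(r,2)
    print(lean,f,"grasp",ik(G+d*.019,qq),"pre",ik(G-d*.10,qq))
    print("   plate",ik(P+u*-.09+[0,0,.057]+pd*.019,pq),ik(P+u*.125+[0,0,.057]+pd*.019,pq), "up",ik(G-d*.1+[-.05,-.05,.25],qq))
E
```

```text
[[ 0.9521 -0.0006  0.3058]
 [-0.3058 -0.0011  0.9521]
 [-0.0002 -1.     -0.0012]]
[[0.4419 0.1076 0.0759 0.0066]
 [0.5436 0.0007 0.0704 0.002 ]
 [0.4654 0.1288 0.0817 0.0063]]
10 1 grasp [-0.6   0.24  2.37  1.66  1.32  2.11] pre [-0.99  0.08  2.49  1.33  1.52  2.13]
   plate [-1.22  0.64  1.67  1.1   1.81  2.31] [-0.89  0.58  1.75  1.33  1.57  2.36] up None
10 -1 grasp [-0.6   0.24  2.37  1.66  1.32 -1.04] pre [-0.99  0.08  2.49  1.33  1.52 -1.01]
   plate [-1.22  0.64  1.67  1.1   1.81 -0.83] [-0.89  0.58  1.75  1.33  1.57 -0.78] up [-1.22 -0.69  2.44  1.3   1.94 -0.27]
20 1 grasp [-0.57  0.11  2.38  1.54  1.15  2.26] pre [-0.93 -0.15  2.51  1.24  1.41  2.35]
   plate [-1.2   0.56  1.69  0.99  1.7   2.34] [-0.87  0.51  1.77  1.21  1.46  2.43] up None
20 -1 grasp [-0.57  0.11  2.38  1.54  1.15 -0.88] pre [-0.93 -0.15  2.51  1.24  1.41 -0.79]
   plate [-1.2   0.56  1.69  0.99  1.7  -0.8 ] [-0.87  0.51  1.77  1.21  1.46 -0.71] up [-1.17 -0.74  2.37  1.18  1.89 -0.18]
30 1 grasp [-0.52  0.01  2.38  1.37  1.01  2.46] pre [-0.84 -0.32  2.5   1.11  1.31  2.59]
   plate [-1.18  0.49  1.71  0.89  1.59  2.39] [-0.84  0.44  1.77  1.08  1.35  2.52] up None
30 -1 grasp [-0.52  0.01  2.38  1.37  1.01 -0.68] pre [-0.84 -0.32  2.5   1.11  1.31 -0.56]
   plate [-1.18  0.49  1.71  0.89  1.59 -0.76] [-0.84  0.44  1.77  1.08  1.35 -0.62] up [-1.08 -0.76  2.28  1.04  1.84 -0.09]
45 1 grasp None pre None
   plate [-1.12  0.39  1.73  0.71  1.44  2.48] [-0.78  0.37  1.76  0.85  1.23  2.69] up None
45 -1 grasp [-0.42 -0.07  2.33  1.04  0.86 -0.32] pre [-0.66 -0.43  2.41  0.86  1.18 -0.21]
   plate [-1.12  0.39  1.73  0.71  1.44 -0.66] [-0.78  0.37  1.76  0.85  1.23 -0.45] up [-0.89 -0.72  2.13  0.8   1.75  0.06]
```

Run:
```python
from h import *
q,d=quat(np.radians(43.7),np.radians(20),-1)
G=np.array([.5035,.0655,.1155])
up=G-d*.1+[-.05,-.05,.25]
j=arm.inverse_kinematics(list(up),list(q)); print(j)
s=list(arm.read_q()); s[1]=-.6;s[2]=2.2
arm.goto_joints(s); print(arm.read_time_s(),arm.read_tool_pos())
arm.goto_joints(j); print(arm.read_time_s(),arm.read_tool_pos())
arm.move_straight(list(G-d*.085),feed=.25); print(arm.read_time_s(),arm.read_tool_pos())
for n in("side","top"):
    D=optics.read_camera(n); crop(D,(180,80,340,250),f"pre_{n}.png",3.5)
```

```text
[-1.171  -0.7435  2.3667  1.1829  1.8915 -0.1805]
1.25 [0.0783 0.3899 0.2888]
3.5917 [ 0.3856 -0.049   0.3997]
4.8167 [0.4459 0.0102 0.145 ]
```

View pics/pre_side.png

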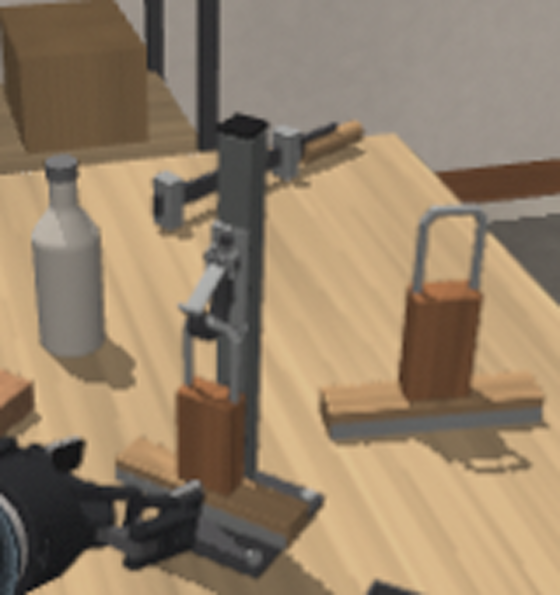

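View pics/pre_top.png

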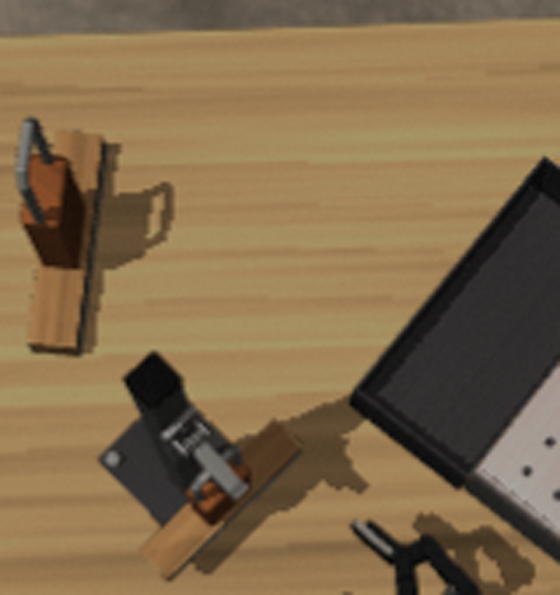

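Run:
```python
from h import *
D=optics.read_camera("top"); q,d=quat(np.radians(43.7),np.radians(20),-1)
n=np.array([-np.sin(.7627),np.cos(.7627),0]); p=np.array(arm.read_tool_pos())
X=[p,p-d*.019+n*.0425,p-d*.019-n*.0425,[.5035,.0655,.1595]]
px=proj(D,X);print(px,arm.read_eef_rot(),q)
im=D["color"].copy()
for a in px: cv2.circle(im,tuple(np.int32(np.round(a))),1,(255,0,0),-1)
D["color"]=im
crop(D,(180,170,360,320),"pre_top2.png",4.4)
```

```text
[[265.3134 239.3346]
 [258.6768 256.3175]
 [282.1541 231.9794]
 [242.5077 216.8036]] [ 0.5927  0.1607  0.6876 -0.3874] [ 0.592   0.1609  0.6886 -0.3867]
```

View pics/pre_top2.png

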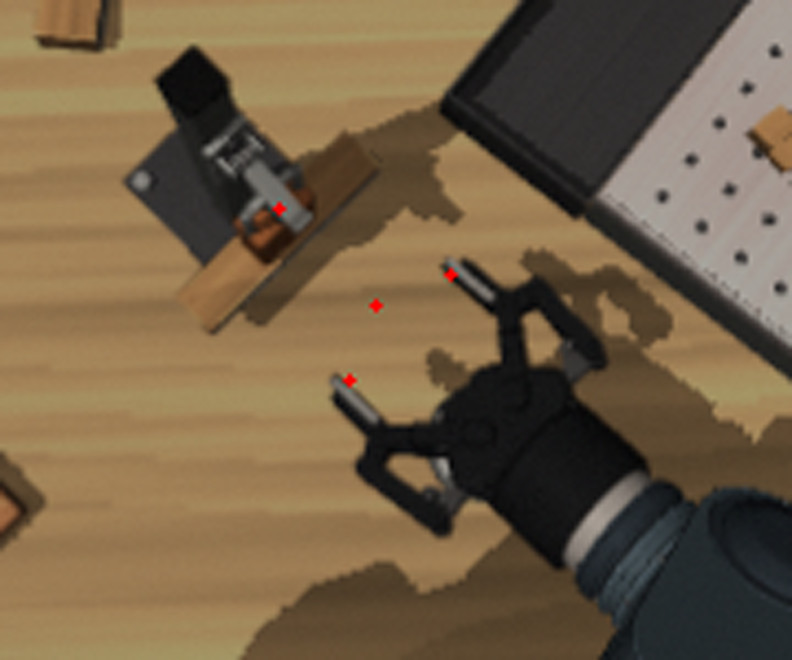

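Run:
```python
from h import *
q,d=quat(np.radians(43.7),np.radians(20),-1)
G=np.array([.5035,.0655,.1155])
print(arm.move_straight(list(G+d*.022),feed=.1,force_limit=8), arm.read_tool_pos(),arm.read_force())
arm.gripper_to(0.0,f_grip=90)
print(arm.read_time_s(),arm.read_tool_pos(),arm.read_force(),arm.read_grip_width())
for n in("side","top"):
    D=optics.read_camera(n); crop(D,(190,90,330,240),f"gr_{n}.png",4)
```

```text
False [0.5184 0.0795 0.1081] [0.2771 0.8534 0.6395]
6.6333 [0.5186 0.0796 0.1082] [-0.564  -1.1124  1.2654] 0.5251530765297975
```

View pics/gr_side.png

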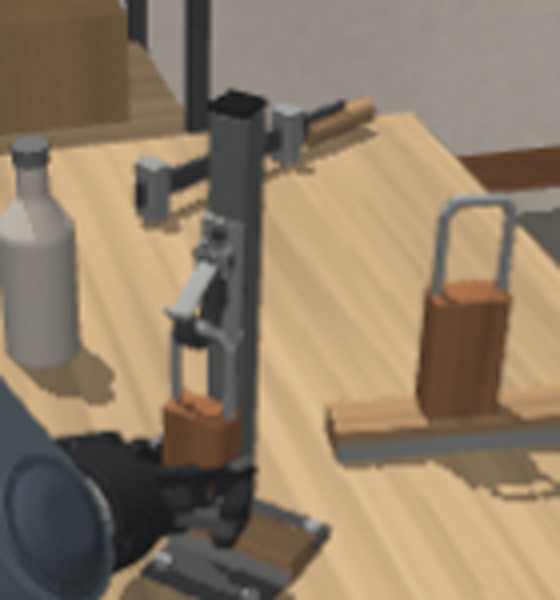

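View pics/gr_top.png

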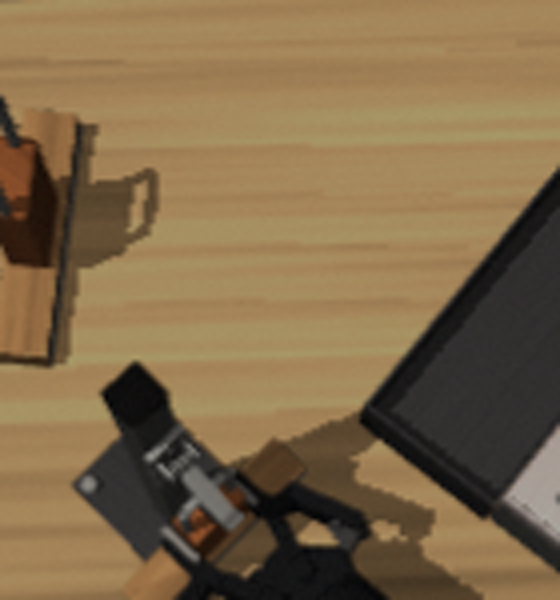

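Run:
```python
from h import *
p0=np.array(arm.read_tool_pos())
for dz in(.012,.024,.028,.0315):
    s=arm.move_straight(list(p0+[0,0,dz]),feed=.05,force_limit=14)
    print(dz,s,arm.read_tool_pos()-p0,arm.read_force(),arm.read_wrist_torque(),arm.read_grip_width())
    if s: break
arm.dwell(.1); print(arm.read_tool_pos()-p0,arm.read_force(),arm.read_time_s())
np.save("p0.npy",p0)
D=optics.read_camera("side"); crop(D,(210,110,300,220),f"li_side.png",5.4)
D=optics.read_camera("top"); crop(D,(190,160,290,260),f"li_top.png",5.4)
```

```text
0.012 False [-0.0001  0.0001  0.0119] [-0.0046 -0.4775 -2.8297] [-0.5888  0.5819  0.0025] 0.5243252736466271
0.024 False [ 0.0001 -0.0001  0.0242] [-0.0624  0.0334 -3.0085] [-0.5196  0.5613 -0.021 ] 0.5273870666395106
0.028 False [-0.0006  0.0002  0.0271] [ 1.0596  0.3334 -6.8294] [-1.0949  1.1639 -0.0065] 0.5228621150638477
0.0315 False [-0.0007  0.0003  0.0306] [ -1.0378   0.8174 -11.9059] [-1.3929  1.3551  0.0573] 0.5279581127667066
[-0.0006  0.0003  0.0307] [ -0.2725  -0.4474 -10.8521] 8.1167
```

View pics/li_side.png

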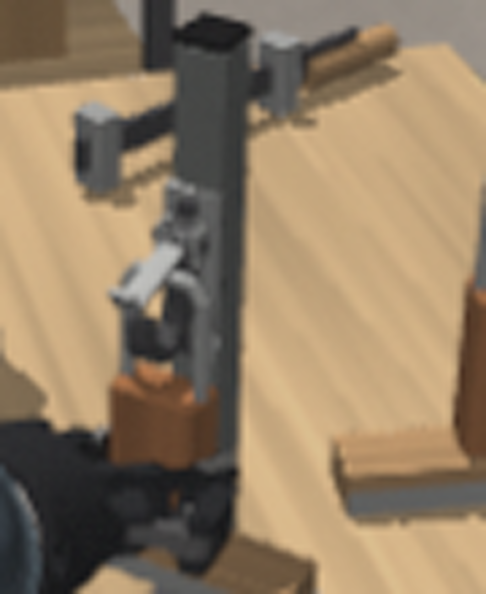

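View pics/li_top.png

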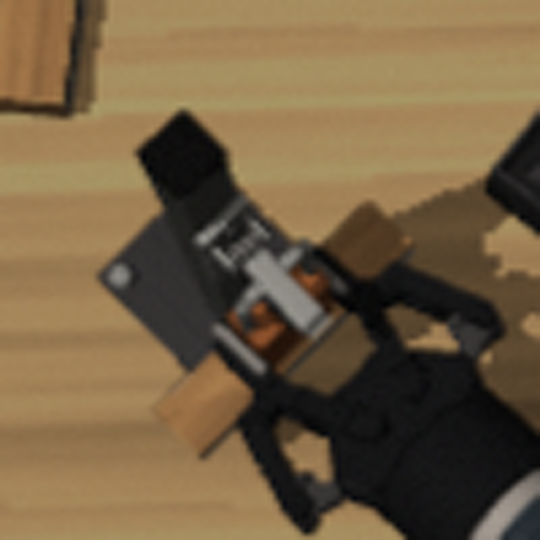

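Run:
```python
from h import *
p0=np.load("p0.npy"); u=np.array([np.cos(.7627),np.sin(.7627),0])
for dx in(.015,.03,.045,.09):
    s=arm.move_straight(list(p0+[0,0,.031]-u*dx),feed=.06,force_limit=13)
    print(dx,s,arm.read_tool_pos()-p0,arm.read_force(),arm.read_wrist_torque(),arm.read_grip_width())
    if s: break
print(arm.read_time_s())
D=optics.read_camera("side"); crop(D,(180,100,310,240),f"out_side.png",4.2)
D=optics.read_camera("top"); crop(D,(190,160,310,280),f"out_top.png",4.5)
```

```text
0.015 False [-0.0105 -0.0107  0.0315] [ 0.7507  0.3317 -7.3709] [-1.0696  1.1112  0.1278] 0.5224824703415246
0.03 False [-0.0216 -0.0211  0.0312] [-3.6    -3.4381 -6.4049] [-0.8291  0.8163  0.0512] 0.5256332408703509
0.045 False [-0.032  -0.0315  0.0317] [-0.3605  0.4555 -1.6204] [-0.5185  0.5887 -0.0058] 0.5233724121136472
0.09 False [-0.065  -0.0621  0.031 ] [ 0.4683  0.2338 -2.1276] [-0.5671  0.6312 -0.0074] 0.5226147760359428
10.3167
```

View pics/out_side.png

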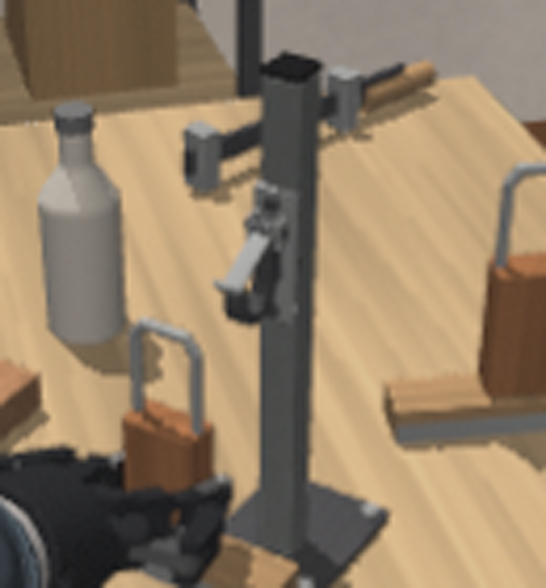

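View pics/out_top.png

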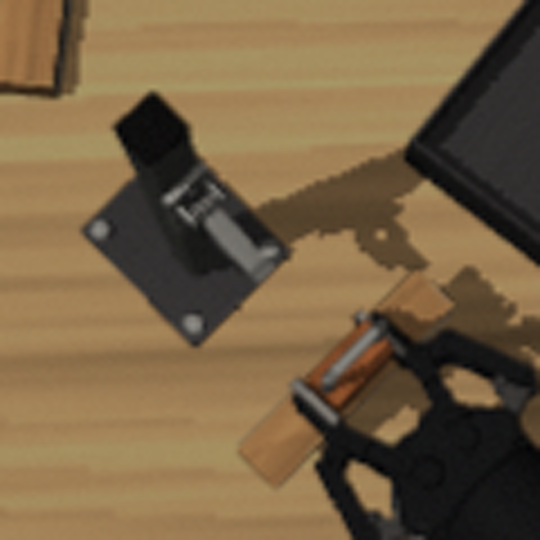

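Run:
```python
from h import *
S=optics.read_camera("side");T=optics.read_camera("top")
b=tri(T,[[357/4.5+190,348/4.5+160]],S,[[170/4.2+180,327/4.2+100]])
p=np.array(arm.read_tool_pos()); u=np.array([np.cos(.7627),np.sin(.7627),0]); 
print(b, "expected",p-u*.0207+[0,0,.0114+.096])
yaw=np.radians(48.9); q,d=quat(yaw,np.radians(20),-1)
ux=np.array([np.cos(yaw),np.sin(yaw),0]);uy=np.array([-np.sin(yaw),np.cos(yaw),0]); P=np.array([.534,-.309,0])
arm.move_straight(list(p+[0,0,.06]),feed=.2)
st=P+ux*(-.088+.0207)+uy*.003
arm.reach(list(st+[0,0,.21]),list(q)); print(arm.read_time_s())
arm.move_straight(list(st+[0,0,.155]),feed=.15)
print(arm.read_time_s(),arm.read_tool_pos(),arm.read_force())
S=optics.read_camera("side");T=optics.read_camera("top")
crop(S,(190,200,420,384),"pl_side.png",3.2);crop(T,(270,115,450,310),"pl_top.png",3)
```

```text
[[0.4426 0.0032 0.2463 0.0049]] expected [0.4386 0.0034 0.2466]
12.375
12.8917 [ 0.4878 -0.3574  0.1554] [-0.8271 -0.1445 -1.464 ]
```

View pics/pl_side.png

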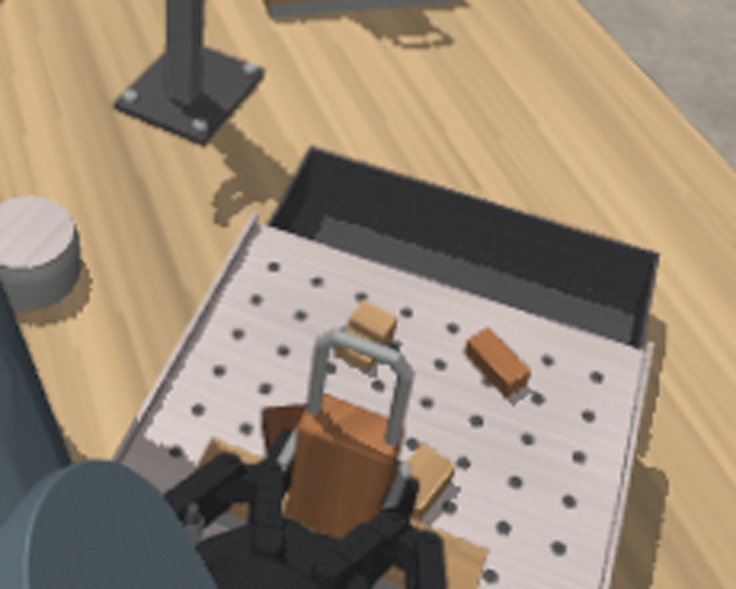

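View pics/pl_top.png

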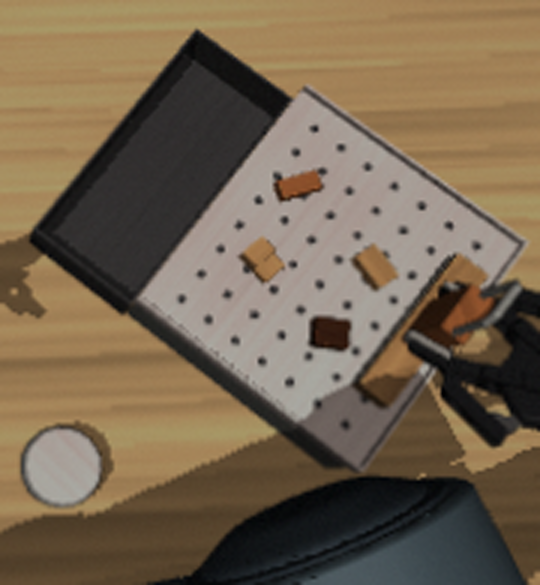

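Run:
```python
from h import *
p=np.array(arm.read_tool_pos())
s=arm.move_straight(list(np.r_[p[:2],.130]),feed=.025,force_limit=5)
z=arm.read_tool_pos()[2]; print(s,z,arm.read_force(),arm.read_wrist_torque())
arm.move_straight(list(np.r_[p[:2],z+.0015]),feed=.03)
print(arm.read_tool_pos(),arm.read_force(),arm.read_time_s())
S=optics.read_camera("side");crop(S,(190,230,420,384),"dn_side.png",3.4)
```

```text
True 0.13616644952012466 [-1.0861  0.1249  3.9528] [-0.2389 -0.3231  0.0196]
[ 0.4878 -0.358   0.1371] [ 0.6656 -0.0463 -3.0717] 13.9833
```

View pics/dn_side.png

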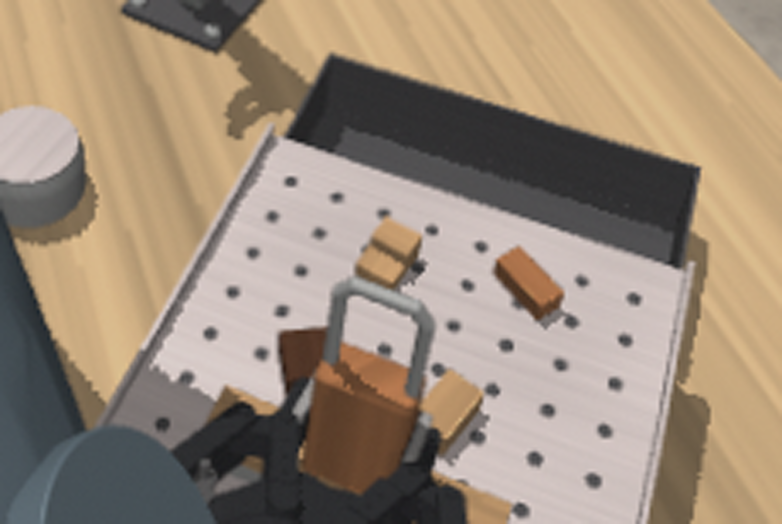

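Run:
```python
from h import *
yaw=np.radians(48.9)
ux=np.array([np.cos(yaw),np.sin(yaw),0])
p=np.array(arm.read_tool_pos())
print(arm.move_straight(list(p+ux*.13),feed=.06,force_limit=15),arm.read_tool_pos(),arm.read_force(),arm.read_time_s())
S=optics.read_camera("side");T=optics.read_camera("top")
crop(S,(190,200,420,384),"m_side.png",3.2);crop(T,(270,115,450,310),"m_top.png",3)
```

```text
False [ 0.5731 -0.26    0.137 ] [ 0.0545  0.5304 -2.7747] 16.35
```

View pics/m_side.png

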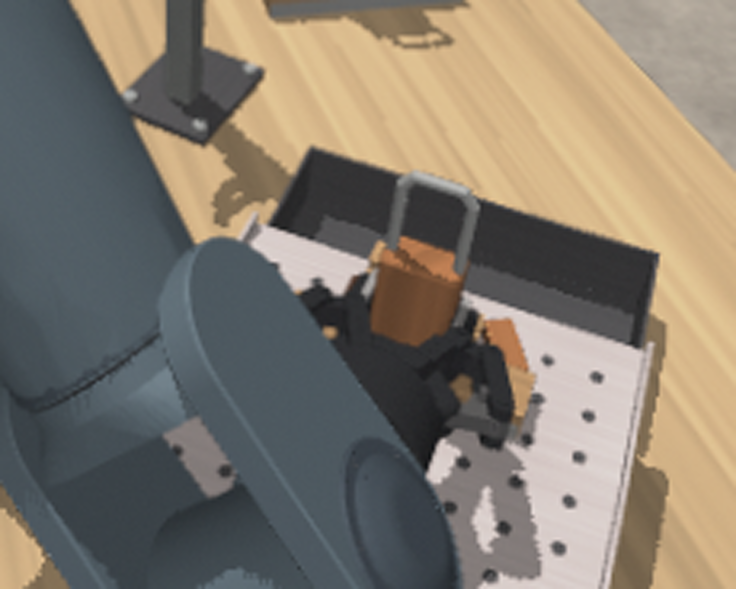

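View pics/m_top.png

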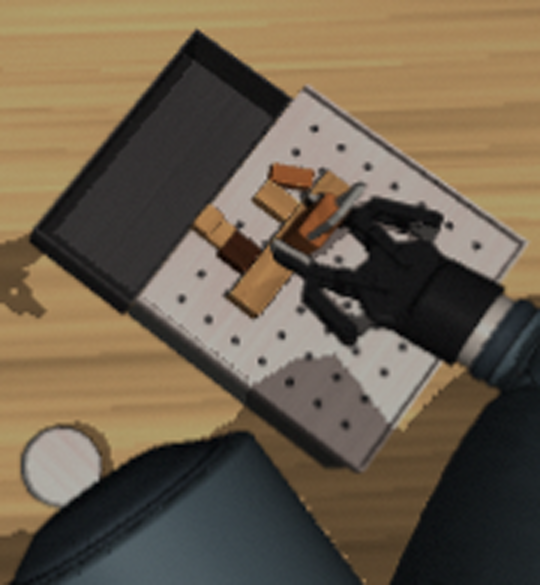

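Run:
```python
from h import *
yaw=np.radians(48.9)
ux=np.array([np.cos(yaw),np.sin(yaw),0])
p=np.array(arm.read_tool_pos())
print(arm.move_straight(list(p+ux*.086),feed=.05,force_limit=15),arm.read_tool_pos(),arm.read_force(),arm.read_time_s())
S=optics.read_camera("side");T=optics.read_camera("top")
crop(S,(190,200,420,384),"n_side.png",3.2);crop(T,(270,115,450,310),"n_top.png",3)
```

```text
False [ 0.6296 -0.1954  0.137 ] [ 0.0293 -0.1546 -1.8888] 18.3167
```

View pics/n_side.png

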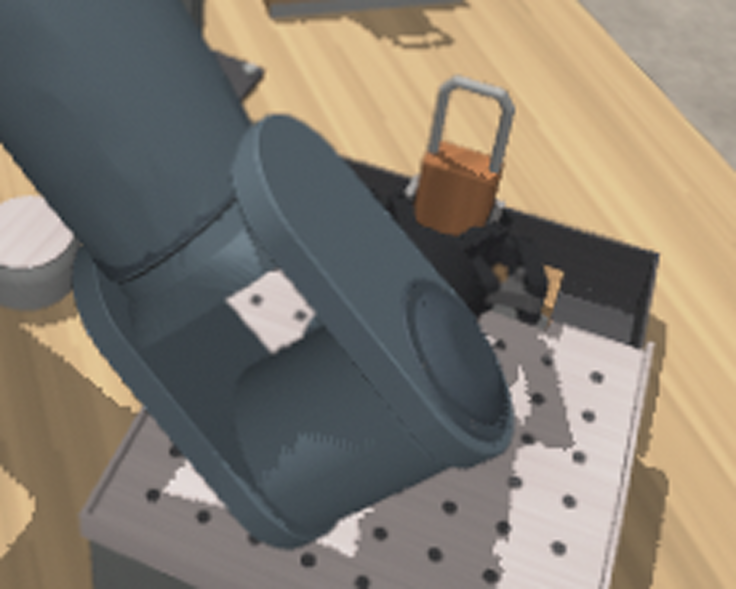

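View pics/n_top.png

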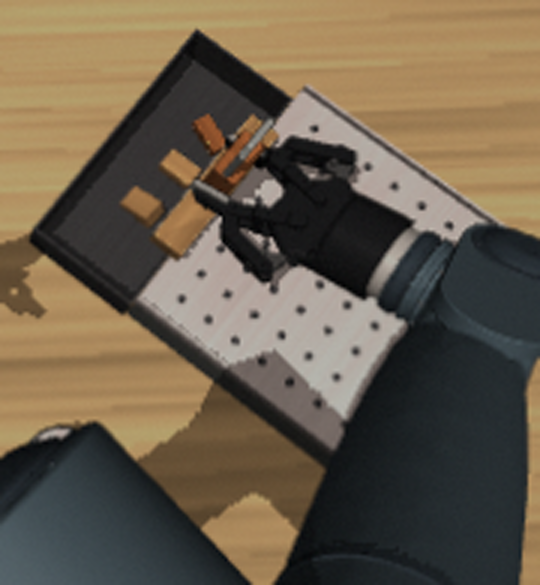

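Run:
```python
from h import *
yaw=np.radians(48.9)
ux=np.array([np.cos(yaw),np.sin(yaw),0])
p=np.array(arm.read_tool_pos())
arm.move_straight(list(p+[0,0,.004]),feed=.05)
print(arm.move_straight(list(p+[0,0,.004]-ux*.125),feed=.12,force_limit=15),arm.read_tool_pos(),arm.read_force(),arm.read_time_s())
S=optics.read_camera("side");T=optics.read_camera("top")
crop(S,(190,200,420,384),"o_side.png",3.2)
T["color"]=np.clip(T["color"].astype(float)*1.8,0,255).astype(np.uint8)
crop(T,(270,115,450,310),"o_top.png",3)
```

```text
False [ 0.5477 -0.2889  0.1409] [ 0.3203  0.1736 -3.2443] 19.8583
```

View pics/o_side.png

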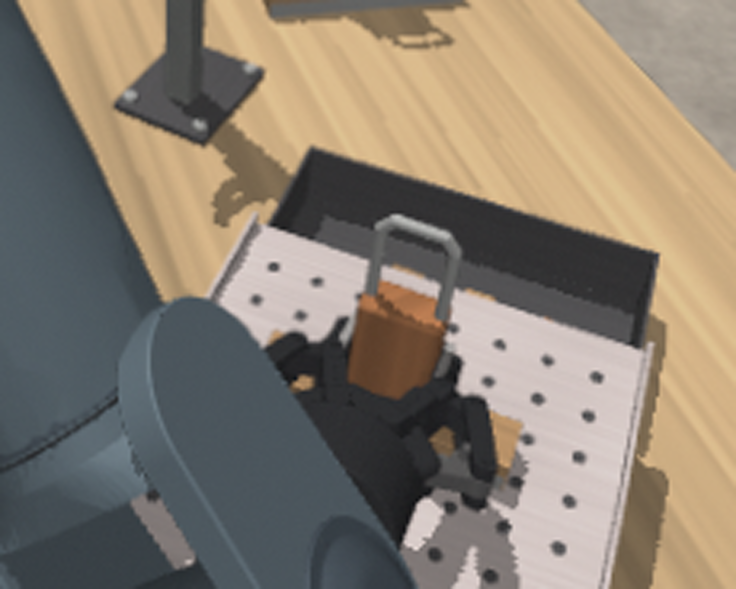

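View pics/o_top.png

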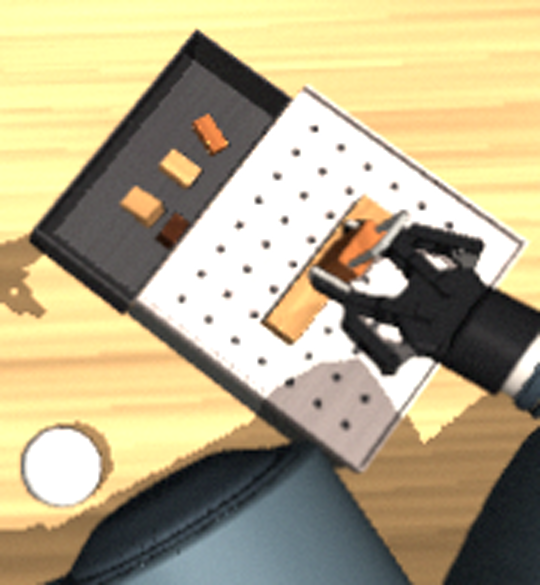

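Run:
```python
from h import *
T=optics.read_camera("top")
crop(T,(280,120,350,220),"tray.png",6)
yaw=np.radians(48.9);R=np.array([[np.cos(yaw),np.sin(yaw)],[-np.sin(yaw),np.cos(yaw)]])
for n,c in dict(dark=(172,230),a=(142,205),b=(180,168),c=(210,133)).items():
    for z in (.012,.03): print(n,z,R@(onz(T,[[c[0]/3+270,c[1]/3+115]],z)[0,:2]-[.534,-.309]))
# lower and place
p=np.array(arm.read_tool_pos())
s=arm.move_straight(list(np.r_[p[:2],.131]),feed=.02,force_limit=4)
print(s,arm.read_tool_pos(),arm.read_force(),arm.read_time_s())
```

```text
dark 0.012 [0.1337 0.0345]
dark 0.03 [0.1338 0.0402]
a 0.012 [0.1724 0.0327]
a 0.03 [0.1719 0.0385]
b 0.012 [ 0.166  -0.0223]
b 0.03 [ 0.1656 -0.0155]
c 0.012 [ 0.1646 -0.0711]
c 0.03 [ 0.1642 -0.0635]
True [ 0.5477 -0.2891  0.1363] [-0.6312 -0.0853  3.6655] 20.3667
```

View pics/tray.png

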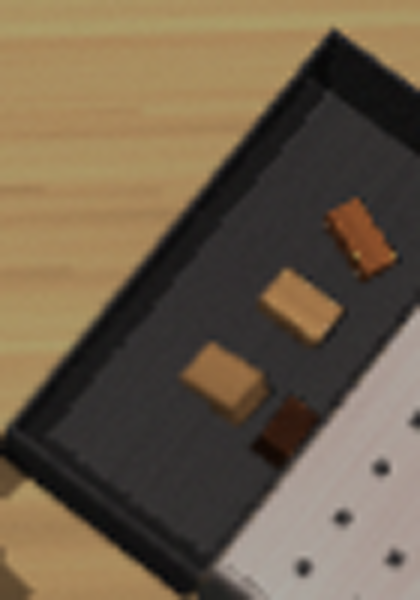

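Run:
```python
from h import *
arm.gripper_to(1.0); print(arm.read_grip_width(),arm.read_force(),arm.read_time_s())
q,d=quat(np.radians(48.9),np.radians(20),-1)
p=np.array(arm.read_tool_pos())
print(arm.move_straight(list(p-d*.12),feed=.1,force_limit=6),arm.read_tool_pos(),arm.read_force(),arm.read_time_s())
p=np.array(arm.read_tool_pos())
print(arm.move_straight(list(p+[-.02,-.02,.12]),feed=.15,force_limit=10))
arm.dwell(.3)
print(arm.read_force(),arm.read_time_s())
S=optics.read_camera("side");T=optics.read_camera("top")
cv2.imwrite("pics/f_side.png",cv2.resize(S["color"][:,:,::-1],(800,600)));cv2.imwrite("pics/f_top.png",cv2.resize(T["color"][:,:,::-1],(800,600)))
```

```text
0.9970929769422778 [-0.5505 -0.0544  0.666 ] 20.85
False [ 0.4733 -0.3726  0.1755] [-1.0545 -0.2398  0.8746] 22.2
False
[ 0.449  -0.3682  0.4613] 23.4667
```

View pics/f_side.png

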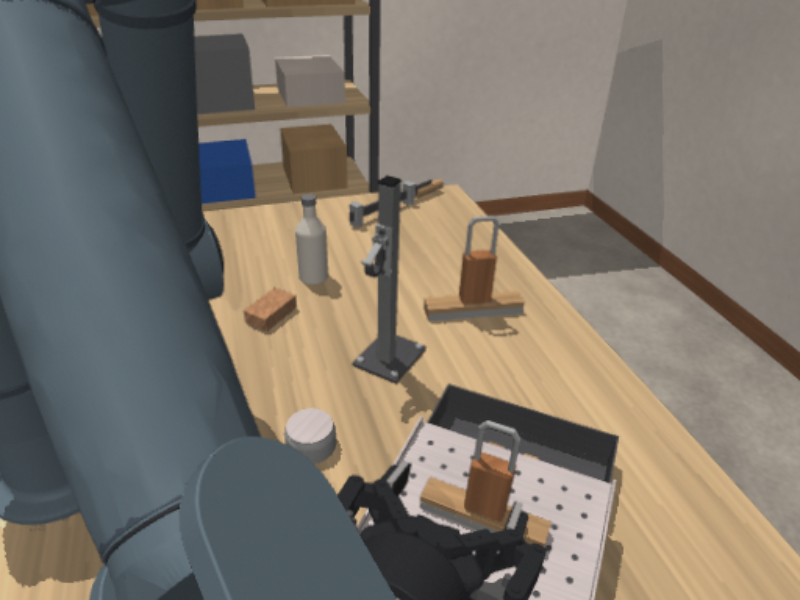

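View pics/f_top.png

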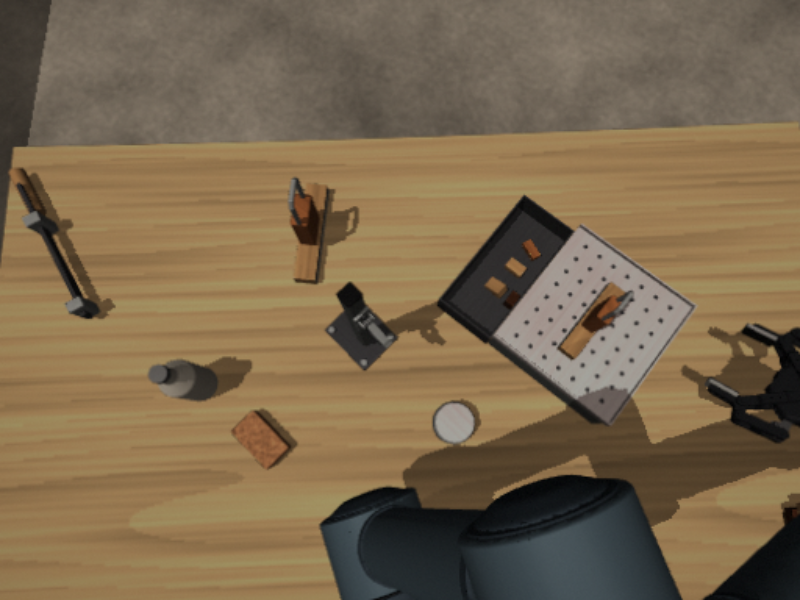

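The pictures show the scraper upright near the plate centre (about 600,320 in the top view). All four offcuts are in the tray, the keeper is shut, and the bystanders are where they started. The gripper is clear, so I'm handing in.

Run:
```python
from h import *
print(np.abs(arm.read_joint_vel()).max(),arm.read_time_s()); order.job_done()
```

```text
0.003460396901898789 23.5667
the job is handed in; nothing more can be done
```

I handed the job in at 23.6 s, and my last pictures show it done as asked; `job_done()` gave no verdict.

- **Unhooking:** I took the hanging scraper (the smaller of the two look-alikes) across its grip, with the tool leaning 20°. I raised it about 31 mm so the bail opened the keeper, then drew it out forward. The force read at the wrist stayed at about 12 N or less, including the scraper's weight. I saw the keeper lift in the picture but did not measure its angle.
- **Clearing the plate:** One push with the scraper's foot, about 1 mm above the plate, moved all four offcuts into the tray.
- **Placing:** I set the scraper down at the first light contact, near the plate centre, opened the gripper and backed away.
- **Last checks:**
  - The scraper stands upright on the plate.
  - All four offcuts are in the tray. The dark one lies close under the plate edge, partly hidden; its visible part sits at about x = 0.134 m, against a limit of 0.122 m.
  - The keeper looks shut.
  - The glue bottle, wax tin and cork block look unmoved, and nothing touches the gripper.
- **Disagreement:** My two camera views differed by 2 to 7 mm in places, within what the grasp allowed. No check failed.

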